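# Stand the walnut plaque in the drying rack

### The arm

A 7-joint arm with a two-finger parallel gripper is mounted at the origin on the work surface. World frame = base frame: x ahead of the robot, y to its left, z up, the work surface at z = 0. Lengths are in m, angles in rad, forces in N, time in s.
With the tool pointing down it reaches from about 0.425 to 0.925 m from the base axis. Payload 6.8 kg.
Tool frame: the origin (TCP) lies midway between the tips of the shut fingers; the grasp point (between the pads) lies r.grip_point_offset behind it (r.grip_point_offset is the distance from the TCP to the grasp point, in m); z points along the fingers, y is the direction in which the jaws open and shut (so a half turn about z gives the same grasp; the last joint's range is limited). The gripper opens to 85 mm and grips with 20 to 120 N. Pads are 22 mm wide; open, the fingers measure 114 mm over their backs; the gripper's body (76 mm by 85 mm) begins 54 mm behind the grasp point. The pads swing forward as they close: fully open they stand 13 mm farther back than shut.
Start: joints at [-1.388, 0.477, 0.022, 1.555, -0.011, 1.109, -0.083], TCP at [0.194, 0.647, 0.231] pointing down, gripper open.
Joint ranges: [-2.96, 2.96], [-0.34, 2.1], [-1.41, 1.46], [0.24, 2.44], [-1.37, 4.51], [0.17, 1.92], [-2.96, 2.96]. Speed limits (rad/s): [2.39, 2.39, 3.14, 3.14, 3.14, 3.14, 3.14].

### API

Orientations are given as a rotation vector (axis times angle).
In Python, from bench import r gives the robot as it stands. The module is installed in compiled form; this text tells all that it offers.
- The arm moves only by the tool play_rows, never from a script. Its argument "deltas" is a list of rows, each a list of 3 entries, a list of its own where there are three numbers: the finger opening in mm, from 0 to 85.4, then the shift along the tool's x, y, z in mm, then the turn, a rotation vector about the tool's x, y, z in rad. A call has 1 to 8 rows; each row is the pose to reach, as a shift and turn from the pose measured when the call began, along the tool's axes at that moment; what a row does not reach only later rows make up. A row lasts 1/8 s, in which the tool goes at most 62.5 mm and 10.7 degrees, less where a joint would pass 70% of its speed; a pose out of reach is approached as far as the arm can. A call with a gripper value outside its range is refused whole. The fingers move at their own pace and stop on an object; "squeeze" is the grip in N (left out, the last holds). Time passes only in rows, so rows that repeat a pose let the fingers close. It gives the time, the measured TCP pose, the force and the opening at its end, in the units of the state.
- r.get_obs(): the state, without advancing time (a new reading comes with each control period).
- r.grab_frame(name): name is "scene" or "top" or "wrist"; returns (picture, depth): 400x640x3 uint8, red, green, blue; 400x640 float32, m along the optical axis (not along the pixel's ray), 0 where there is no reading.
- r.camera_model(name): a dict with "mtx" (3x3 intrinsics, pixels), "rvec" (rotation vector, rad) and "tvec" (3), from world to camera coordinates, as OpenCV has them; the wrist camera has in their place "T_tool_cam" (4x4, takes a point from camera to tool coordinates, whose origin is the TCP and whose axes are the flange's). Camera axes: x right, y down, z forward; pixel columns grow to the right and rows downward; lengths in m; the calibration is good to about 2 mm. The wrist camera is an equidistant fisheye: a pixel r from the principal point sees the ray r / f radians off the axis. A picture is of the moment at which its call begins: read the wrist's pose just before it. camera_model takes no time and is no camera call.
- r.hand_in(): hands the job in, once; it reports no verdict.
The state is a dict: "clock": time; "joints": joint angles; "qvel": joint speeds; "tau": joint torques, N m; "tcp_pos": TCP position; "orientation": TCP orientation; "contact_force": force on the tool from outside, world axes, zero at the start; "moment": the same for the moment, N m; "grip_width": finger opening in m.
Only numpy, scipy, OpenCV 4.12 (cv2) and the standard library are available. Lean on these libraries where they do the work, as an engineer would, in place of code of your own. Each camera call takes 0.05 s, during which the arm holds its last target. There are 200 camera calls.

### The job

Take the dark walnut plaque out of the grey carving stand and stand it on edge in the empty, green-lined slot of the wooden drying rack, centred along the slot and upright, resting on the slot's floor. Lower it all the way down before letting go, do not drop it in, and leave the pale and the red plaque standing in the grey stand.

Things in the scene. Friction and masses are not known exactly. Their poses are not given: they have to be found in the camera images.
- walnut_center (a point): Centre (half-way up) of the dark brown walnut plaque, a carved board 100 mm wide, 120 mm tall, 14 mm thick, standing upright on its lower edge, 70 mm above the table, in one of the grey stand's three grooves. About 0.1 kg. x runs along its width, y across its thickness, z up. Pinch it from above across the thickness, in the plain top 30 mm of its faces. Stand and rack lie left and right of the robot, either way round.
- slot (a point): Centre of the floor of the rack's empty slot, lined with a green strip 148 x 19 mm, 12 mm above the table. x along the slot (a plaque's width goes along it), y across, z up. Slot 80 mm long, ends open; 20 mm wide up to 34 mm above this point, then its lips flare to 42 mm wide at 56 mm. The other two slots, 70 mm apart, hold 80 mm tall plaques, tops 90 mm above the table.
- lime_center (a point): Centre (half-way up) of the pale limewood plaque, 100 mm wide, 120 mm tall, 14 mm thick, standing upright on its lower edge in another groove of the stand; same axes. Leave it. The stand is a fixed grey block, its top 40 mm above the table, its grooves 20 mm wide, 85 mm apart, floor 10 mm above the table.
- cherry_center (a point): Centre (half-way up) of the red cherry plaque, 100 mm wide, 120 mm tall, 14 mm thick, standing upright on its lower edge in another groove of the stand; same axes. Leave it.

How it is judged:
At the end, for the whole second after the job is handed in: The walnut plaque stands at rest on the floor of the green-lined slot: its centre within 25 mm of the slot's middle along the slot, within 18 mm across it, and 52 to 68 mm above its floor; leaning less than 0.24 rad (14 degrees) and turned less than 0.2 rad from the slot's direction (x of walnut_center in the frame of slot between -0.025 and 0.025 m and y of walnut_center in the frame of slot between -0.018 and 0.018 m and z of walnut_center in the frame of slot between 0.052 and 0.068 m and angle between walnut_center's own z axis and vertical below 0.24 rad and angle between the x axis of walnut_center and the x axis of slot, either way round below 0.2 rad and linear speed of walnut below 0.02 m/s); the robot touches nothing.
It fails at once if the walnut plaque is let go over the rack while still more than 20 mm above the slot's floor (horizontal distance between walnut_center and slot below 0.1 m and z of walnut_center in the frame of slot above 0.08 m and contact force between the fingers and walnut below 0.05 N).
It fails at once if the pale plaque is knocked over or carried off (moved more than 30 mm, or leaning more than 0.4 rad) (distance of lime_center from where it was at the start of the episode above 0.03 m or angle between lime_center's own z axis and vertical above 0.4 rad).
It fails at once if the red plaque is knocked over or carried off (moved more than 30 mm, or leaning more than 0.4 rad) (distance of cherry_center from where it was at the start of the episode above 0.03 m or angle between cherry_center's own z axis and vertical above 0.4 rad).
It also fails if it takes over 45 s, if anything falls off the work surface, if the arm or the gripper's body presses on something with over 40 N, if the wrist force passes 120 N, or if a joint passes its speed limit or range.

## Working session

There is one attempt and no reset: what is moved stays moved. The work goes in short steps, Python scripts to look and compute and a tool call to move; the robot and the scene stay as the last step left them, time stands still between calls to the robot, and variables do not carry over. Pictures are saved under pics/ and viewed, about 8 in all and at most 12, crops included, and the job is handed in when it is done.

Besides the shell and the picture viewer there is one more tool, called after "Call:" as a command line: name --argument value ..., lists and objects as JSON in quotes. play_rows: Moves the arm, as the interface text tells. Its arguments: {"type":"object","properties":{"deltas":{"type":"array"},"squeeze":{"type":"number"}},"required":["deltas"]}

```bash
mkdir -p pics; cat > h.py <<'E'
import numpy as np, cv2
from bench import r
from scipy.spatial.transform import Rotation as R
def cloud(name):
    img,d=r.grab_frame(name); m=r.camera_model(name)
    K=np.array(m["mtx"]); Rm=cv2.Rodrigues(np.array(m["rvec"],float))[0]; t=np.array(m["tvec"]).ravel()
    v,u=np.mgrid[:400,:640]
    c=np.stack([(u-K[0,2])/K[0,0]*d,(v-K[1,2])/K[1,1]*d,d],-1)
    return img,d,(c-t)@Rm
E
python3 - <<'E'
from h import *
for n in("scene","top"):
    i,d,p=cloud(n); np.savez(n+".npz",i=i,d=d,p=p); cv2.imwrite(f"pics/{n}0.png",i[:,:,::-1])
o=r.get_obs(); print(o, r.grip_point_offset)
print(r.camera_model("top"))
E
```

```text
{'clock': 0.1, 'joints': array([-1.38808733,  0.47770395,  0.02234413,  1.55634772, -0.01150546,
        1.10929425, -0.0831166 ]), 'qvel': array([ 1.07758098e-03, -6.18659203e-04,  3.93230845e-04, -2.55132714e-03,
       -5.92885647e-04, -8.38249186e-04, -5.16382274e-05]), 'tau': array([ 4.78961854e-03, -5.97768867e+01,  1.61397122e+00, -2.81955636e+01,
        1.28737694e-02,  4.93895132e-03, -1.14462824e-05]), 'tcp_pos': array([0.19339859, 0.64614754, 0.23043406]), 'orientation': array([-4.55176253e-01, -3.10831813e+00,  2.54538290e-03]), 'contact_force': array([ 0.77542887, -0.23151194,  0.36676042]), 'moment': array([-0.01284203, -0.03591228, -0.01674852]), 'grip_width': 0.0855836547364892} 0.0187
{'mtx': array([[462.67405892,   0.        , 319.75237358],
       [  0.        , 462.67405892, 193.71863726],
       [  0.        ,   0.        ,   1.        ]]), 'rvec': array([ 2.15911077, -2.16048365,  0.15878567]), 'tvec': array([0.0130145 , 0.52402072, 1.12460778])}
```

View pics/top0.png

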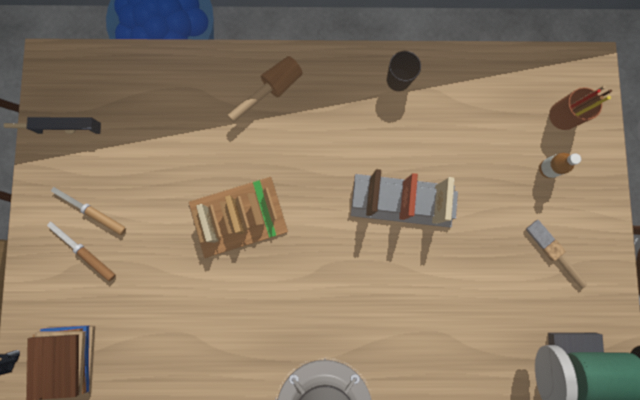

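View pics/scene0.png

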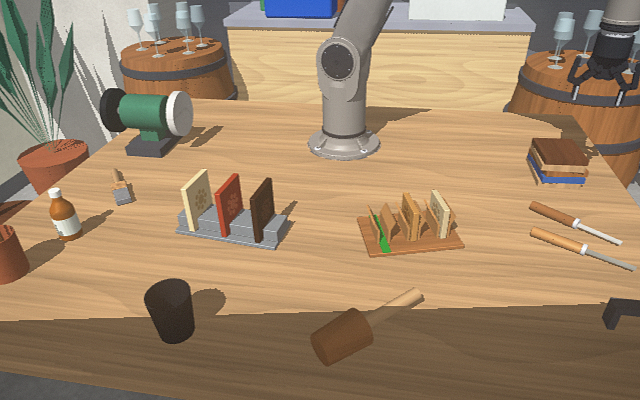

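Top view: the stand is at the right, with walnut near (374,192), cherry at (409,196) and lime at (447,200). The rack is at the left, and its green slot runs from about (258,182) to (273,235). Next I'll measure these from depth.

```bash
python3 - <<'E'
from h import *
z=np.load("top.npz"); p=z['p']; i=z['i'].astype(int); 
hsv=cv2.cvtColor(z['i'],cv2.COLOR_RGB2HSV)
v,u=np.mgrid[:400,:640]
def rect(n,mask):
    q=p[mask]; 
    (c,s,a)=cv2.minAreaRect(q[:,:2].astype(np.float32)); print(n,mask.sum(),'c',np.round(c,4),'size',np.round(s,4),'ang',round(a,1),'z',np.round(np.percentile(q[:,2],[5,50,95]),4))
st=(u>345)&(u<460)&(v>165)&(v<235)
top=st&(p[...,2]>.11)
n,l=cv2.connectedComponents(top.astype(np.uint8))
for k in range(1,n):
    if (l==k).sum()>20: rect(('top',k,i[l==k].mean(0).round()),l==k)
rect('standtop',st&(abs(p[...,2]-.04)<.006))
rk=(u>185)&(u<295)&(v>170)&(v<262)
g=rk&(i[...,1]>i[...,0]+40)&(i[...,1]>i[...,2]+40)
rect('green',g); rect('greenlow',g&(p[...,2]<.02))
rect('rackbase',rk&(p[...,2]>.008)&(p[...,2]<.018))
t=rk&(p[...,2]>.078)
n,l=cv2.connectedComponents(t.astype(np.uint8))
for k in range(1,n):
    if (l==k).sum()>10: rect(('rk',k),l==k)
rect('lips',rk&(p[...,2]>.06)&(p[...,2]<.074))
print(p[360,300],p[330,200])
m=r.camera_model("top")
print(cv2.projectPoints(np.array([[.194,.647,.231]]),m['rvec'],m['tvec'],m['mtx'],None)[0])
a=cv2.resize(z['i'][165:265,180:300],None,fx=6,fy=6,interpolation=cv2.INTER_CUBIC)
cv2.imwrite("pics/c1.png",a[:,:,::-1])
E
```

```text
('top', 2, array([88., 69., 55.])) 295 c [ 0.4562 -0.0679] size [0.0581 0.252 ] ang 54.0 z [0.1182 0.1283 0.1318]
('top', 3, array([148.,  84.,  65.])) 319 c [ 0.4392 -0.1121] size [0.0763 0.3049] ang 39.6 z [0.115  0.1281 0.1319]
('top', 4, array([180., 168., 142.])) 348 c [ 0.4261 -0.1522] size [0.086 0.37 ] ang 29.9 z [0.1136 0.1281 0.1316]
standtop 1757 c [ 0.511  -0.1998] size [0.2603 0.0989] ang 83.1 z [0.0355 0.039  0.0429]
green 227 c [0.4901 0.1543] size [0.1455 0.0171] ang 17.6 z [0.0075 0.0109 0.0145]
greenlow 227 c [0.4901 0.1543] size [0.1455 0.0171] ang 17.6 z [0.0075 0.0109 0.0145]
rackbase 2233 c [0.4698 0.2212] size [0.1499 0.2196] ang 17.4 z [0.0082 0.0103 0.0138]
('rk', 14) 246 c [0.4698 0.2215] size [0.0901 0.0154] ang 17.5 z [0.0823 0.0885 0.0919]
('rk', 23) 261 c [0.4    0.1813] size [0.2999 0.0734] ang 65.5 z [0.081  0.0887 0.0924]
lips 777 c [0.4695 0.2212] size [0.0888 0.1916] ang 17.6 z [0.0607 0.0655 0.0702]
[ 0.11487778  0.06155952 -0.00371184] [0.18862248 0.30862797 0.00189615]
[[[ -0.3897071  346.49479353]]]
```

View pics/c1.png

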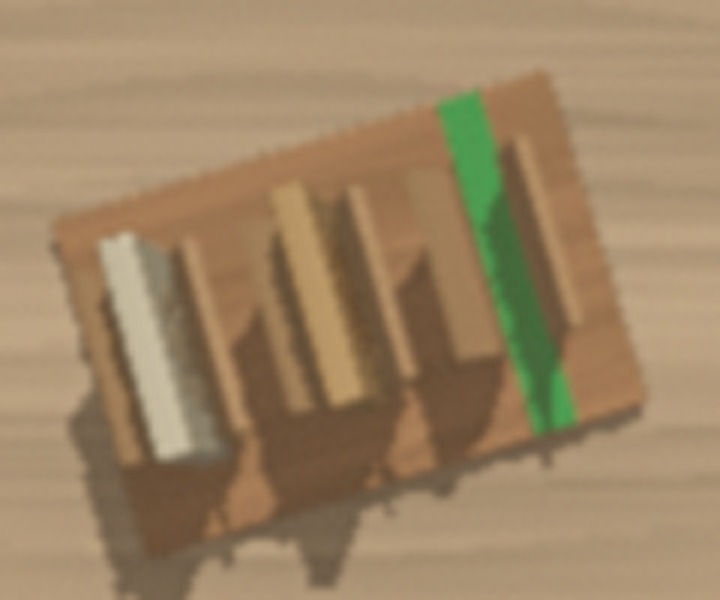

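The crop shows the green strip from about (460,95) to (560,430), empty. Its size, its height and its 70 mm spacing to the next slot all match the specs. The plaque masks are polluted by stray points (edge/no-reading), so I'll tighten those.

```bash
python3 - <<'E'
from h import *
z=np.load("top.npz"); p=z['p']; i=z['i'].astype(int)
v,u=np.mgrid[:400,:640]
st=(u>345)&(u<460)&(v>165)&(v<235)
top=(st&(p[...,2]>.122)&(p[...,2]<.136))
n,l=cv2.connectedComponents(top.astype(np.uint8))
for k in range(1,n):
    if (l==k).sum()>20:
        q=p[l==k]; c,s,a=cv2.minAreaRect(q[:,:2].astype(np.float32)); print(i[l==k].mean(0).round(),np.round(c,4),np.round(s,4),round(a,1),np.round(np.median(q,0),4))
o=r.get_obs(); M=R.from_rotvec(o['orientation']).as_matrix(); print(M.round(3))
E
```

```text
[89. 70. 56.] [ 0.5209 -0.1156] [0.0145 0.0994] 83.5 [ 0.5203 -0.1152  0.1285]
[156.  87.  67.] [ 0.5112 -0.1996] [0.015  0.0988] 83.2 [ 0.511  -0.1995  0.1285]
[195. 182. 154.] [ 0.5023 -0.2841] [0.0145 0.0995] 83.6 [ 0.5017 -0.2833  0.1285]
[[-0.958  0.287 -0.   ]
 [ 0.287  0.958 -0.002]
 [-0.    -0.002 -1.   ]]
```

```bash
cat >> h.py <<'E'
def delta(pos,yaw,o=None):
    o=o or r.get_obs(); M=R.from_rotvec(o['orientation']).as_matrix()
    c,s=np.cos(np.radians(yaw)),np.sin(np.radians(yaw))
    T=np.array([[-c,-s,0],[-s,c,0],[0,0,-1.]]).T   # columns: x=(-c,-s), y=(-s,c), z down
    T=np.column_stack([[-c,-s,0],[-s,c,0],[0,0,-1]])
    print('clock',o['clock'],'tcp',o['tcp_pos'].round(4),'q',o['joints'].round(2),'w',round(o['grip_width'],4),'F',o['contact_force'].round(1))
    print('shift mm',(M.T@(np.array(pos)-o['tcp_pos'])*1000).round(1),'turn',R.from_matrix(M.T@T).as_rotvec().round(4))
E
sed -i '/\]\]).T   #/d' h.py; python3 -c "
from h import *
delta((.5,.25,.25),-6.5)"
```

```text
clock 0.1 tcp [0.1934 0.6461 0.2304] q [-1.39  0.48  0.02  1.56 -0.01  1.11 -0.08] w 0.0856 F [ 0.8 -0.2  0.4]
shift mm [-407.3 -291.6  -19. ] turn [-0.0016 -0.     -0.1774]
```

Call:
play_rows --deltas '[[85,[-50,-36,-10],[0,0,-0.05]],[85,[-100,-72,-19],[0,0,-0.1]],[85,[-150,-108,-19],[0,0,-0.15]],[85,[-200,-144,-19],[0,0,-0.177]],[85,[-250,-180,-19],[0,0,-0.177]],[85,[-300,-216,-19],[0,0,-0.177]],[85,[-350,-252,-19],[0,0,-0.177]],[85,[-400,-288,-19],[0,0,-0.177]]]'

```text
clock: 1.1
tcp_pos: [0.4948, 0.2538, 0.2498]
orientation: [-0.178, -3.136, 0.003]
contact_force: [0.2, 0.8, 0.1]
grip_width: 0.085
```

```bash
python3 -c "
from h import *
delta((.5207,-.1155,.2),-6.5)"
```

```text
clock 1.1 tcp [0.4948 0.2538 0.2498] q [-0.74  0.26  0.18  1.83 -0.05  1.05  0.92] w 0.085 F [0.2 0.8 0.1]
shift mm [ -67.6 -363.9   50.4] turn [-0.0017 -0.0003 -0.0001]
```

Joint 1 is moving away from its limits, so I'll continue to the hover point.

Call:
play_rows --deltas '[[85,[-9,-50,0],[0,0,0]],[85,[-19,-100,0],[0,0,0]],[85,[-28,-150,0],[0,0,0]],[85,[-37,-200,0],[0,0,0]],[85,[-46,-250,10],[0,0,0]],[85,[-56,-300,20],[0,0,0]],[85,[-65,-350,40],[0,0,0]],[85,[-68,-364,50],[0,0,0]]]'

```text
clock: 2.1
tcp_pos: [0.5198, -0.1194, 0.1994]
orientation: [-0.187, -3.134, 0.005]
contact_force: [-0.0, 0.1, 0.1]
grip_width: 0.0852
```

Call:
play_rows --deltas '[[85,[0,0,0],[0,0,0]]]'

```text
clock: 2.22
tcp_pos: [0.5192, -0.1198, 0.1985]
orientation: [-0.189, -3.132, 0.005]
contact_force: [-0.0, -0.2, 0.9]
grip_width: 0.0847
```

```bash
python3 - <<'E'
from h import *
delta((.5207,-.1155,.102),-6.5)
a=r.grab_frame("wrist")[0]; cv2.imwrite("pics/w1.png",a[:,:,::-1])
i,d,p=cloud("top"); cv2.imwrite("pics/t1.png",i[:,:,::-1])
E
```

```text
clock 2.225 tcp [ 0.5192 -0.1198  0.1985] q [-0.21  0.29  0.39  1.95 -0.13  0.93  1.69] w 0.0847 F [-0.  -0.2  0.9]
shift mm [-1.4  4.7 96.5] turn [-0.0033 -0.0039 -0.0071]
```

View pics/w1.png

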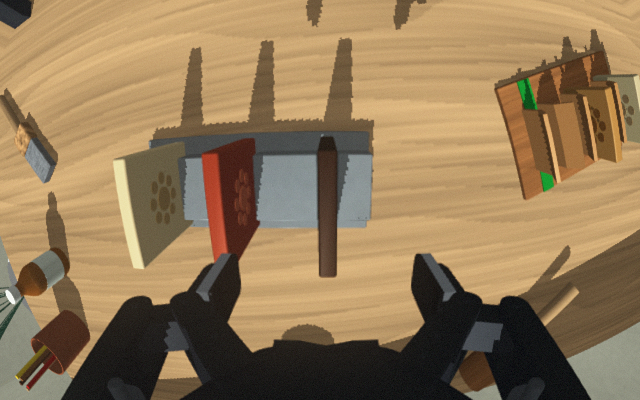

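The wrist view has walnut at about (327,205) midway between the open fingertips, which sit at about 232 and 418. Cherry, at about (230,200), is clear of the left finger. I'll descend with the jaws at 65 mm to leave more room.

Call:
play_rows --deltas '[[65,[-1,4,10],[-0.003,-0.004,-0.007]],[65,[-1,4,30],[-0.003,-0.004,-0.007]],[65,[-1,4,50],[-0.003,-0.004,-0.007]],[65,[-1,4,70],[-0.003,-0.004,-0.007]],[65,[-1,4,85],[-0.003,-0.004,-0.007]],[65,[-1,4,96],[-0.003,-0.004,-0.007]],[65,[-1,4,96],[-0.003,-0.004,-0.007]],[65,[-1,4,96],[-0.003,-0.004,-0.007]]]'

```text
clock: 3.32
tcp_pos: [0.5215, -0.1148, 0.1038]
orientation: [0.174, 3.134, 0.0]
contact_force: [0.7, -1.0, 0.5]
grip_width: 0.0648
```

```bash
python3 - <<'E'
from h import *
delta((.5207,-.1155,.102),-6.5)
a=r.grab_frame("wrist")[0]; cv2.imwrite("pics/w2.png",a[:,:,::-1])
E
```

```text
clock 3.325 tcp [ 0.5215 -0.1148  0.1038] q [-0.17  0.43  0.34  2.02 -0.21  0.72  1.76] w 0.0648 F [ 0.7 -1.   0.5]
shift mm [ 0.7 -0.8  1.8] turn [0.0004 0.0025 0.0025]
```

View pics/w2.png

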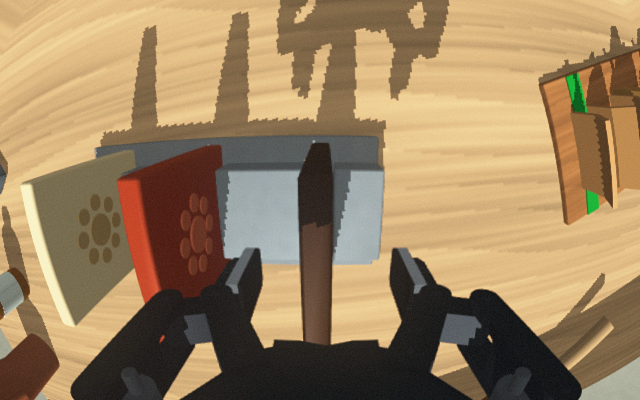

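```bash
python3 - <<'E'
from h import *
m=r.camera_model("wrist"); print({k:np.round(v,4) for k,v in m.items()})
T=np.linalg.inv(np.array(m["T_tool_cam"])); K=np.array(m["mtx"])
for x in([0,0,-.028],[0,.007,-.028],[0,-.007,-.028],[.05,0,-.028],[-.05,0,-.028],[-.05,.007,-.028],[-.05,-.007,-.028],[0,.0325,-.01],[0,-.0325,-.01]):
    c=T[:3,:3]@x+T[:3,3]; rr=np.hypot(c[0],c[1]); th=np.arctan2(rr,c[2])
    print(x,(K[0,2]+K[0,0]*th*c[0]/rr).round(),(K[1,2]+K[1,1]*th*c[1]/rr).round())
E
```

```text
{'mtx': array([[309.7069,   0.    , 325.594 ],
       [  0.    , 309.7069, 202.1322],
       [  0.    ,   0.    ,   1.    ]]), 'T_tool_cam': array([[ 2.000e-04, -9.570e-01, -2.902e-01,  7.380e-02],
       [ 1.000e+00,  3.000e-04, -2.000e-04, -1.100e-03],
       [ 3.000e-04, -2.902e-01,  9.570e-01, -1.420e-01],
       [ 0.000e+00,  0.000e+00,  0.000e+00,  1.000e+00]])}
[0, 0, -0.028] 328.0 289.0
[0, 0.007, -0.028] 344.0 289.0
[0, -0.007, -0.028] 312.0 289.0
[0.05, 0, -0.028] 329.0 175.0
[-0.05, 0, -0.028] 328.0 367.0
[-0.05, 0.007, -0.028] 341.0 367.0
[-0.05, -0.007, -0.028] 314.0 367.0
[0, 0.0325, -0.01] 394.0 268.0
[0, -0.0325, -0.01] 262.0 268.0
```

The wrist calibration puts tool y=0 at column 328, but the plaque is centred at about 316. So it lies about 5 mm toward tool −y; lengthwise it is fine. I'll shift before closing.

Call:
play_rows --deltas '[[65,[0,-3,1],[0,0,0]],[65,[0,-5,2],[0,0,0]],[40,[0,-5,2],[0,0,0]],[25,[0,-5,2],[0,0,0]],[8,[0,-5,2],[0,0,0]],[8,[0,-5,2],[0,0,0]],[8,[0,-5,2],[0,0,0]],[8,[0,-5,2],[0,0,0]]]' --squeeze 45

```text
clock: 4.38
tcp_pos: [0.5213, -0.1197, 0.102]
orientation: [0.174, 3.134, 0.001]
contact_force: [-0.2, 0.4, 1.0]
grip_width: 0.013
```

Call:
play_rows --deltas '[[8,[0,0,0],[0,0,0]],[8,[0,0,0],[0,0,0]]]'

```text
clock: 4.62
tcp_pos: [0.5213, -0.1197, 0.102]
orientation: [0.174, 3.134, 0.0]
contact_force: [0.3, 0.3, 0.1]
grip_width: 0.0132
```

Gripped at 13 mm with no side force. Now I'll lift straight up.

Call:
play_rows --deltas '[[8,[0,0,-6],[0,0,0]],[8,[0,0,-15],[0,0,0]],[8,[0,0,-30],[0,0,0]],[8,[0,0,-50],[0,0,0]],[8,[0,0,-70],[0,0,0]],[8,[0,0,-90],[0,0,0]],[8,[0,0,-110],[0,0,0]],[8,[0,0,-125],[0,0,0]]]'

```text
clock: 5.62
tcp_pos: [0.5211, -0.1199, 0.2288]
orientation: [0.174, 3.132, 0.001]
contact_force: [0.4, 0.2, -1.4]
grip_width: 0.0135
```

```bash
python3 - <<'E'
from h import *
delta((.4901,.152,.226),17.2)
E
```

```text
clock 5.625 tcp [ 0.5211 -0.1199  0.2288] q [-0.22  0.25  0.4   1.92 -0.12  0.99  1.69] w 0.0135 F [ 0.4  0.2 -1.4]
shift mm [ 61.  266.8   2.7] turn [-3.000e-04  4.900e-03 -4.113e-01]
```

Call:
play_rows --deltas '[[8,[6,25,0],[0,0,-0.04]],[8,[15,65,0],[0,0,-0.1]],[8,[24,105,0],[0,0,-0.16]],[8,[34,145,0],[0,0,-0.22]],[8,[43,185,0],[0,0,-0.28]],[8,[52,225,0],[0,0,-0.34]],[8,[58,252,0],[0,0,-0.39]],[8,[61,267,0],[0,0.004,-0.411]]]'

```text
clock: 6.62
tcp_pos: [0.4893, 0.154, 0.2285]
orientation: [-0.475, 3.105, -0.001]
contact_force: [0.2, 0.7, -1.6]
grip_width: 0.0131
```

Call:
play_rows --deltas '[[8,[0,0,0],[0,0,0]],[8,[0,0,0],[0,0,0]]]'

```text
clock: 6.88
tcp_pos: [0.4895, 0.1526, 0.2283]
orientation: [0.472, -3.106, 0.002]
contact_force: [-0.4, -0.3, -0.9]
grip_width: 0.0135
```

```bash
python3 - <<'E'
from h import *
delta((.4901,.152,.226),17.2)
a,d=r.grab_frame("wrist"); cv2.imwrite("pics/w3.png",a[:,:,::-1]); np.savez("w3.npz",a=a,d=d)
E
```

```text
clock 6.875 tcp [0.4895 0.1526 0.2283] q [-0.57  0.21  0.17  1.95 -0.04  0.98  1.49] w 0.0135 F [-0.4 -0.3 -0.9]
shift mm [-0.4 -0.7  2.3] turn [-0.0011 -0.0005  0.0012]
```

View pics/w3.png

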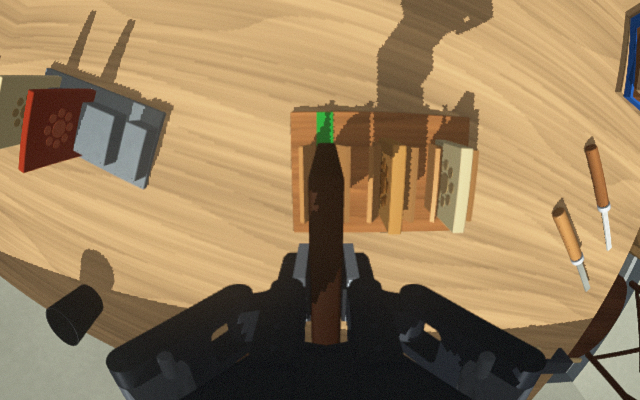

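The wrist view shows the plaque held upright above the rack, with the green strip's near end at columns 317–334, rows 112–142. I'll compute offsets in the tool frame.

```bash
python3 - <<'E'
from h import *
z=np.load("w3.npz"); a=z['a'].astype(int); d=z['d']
m=r.camera_model("wrist"); T=np.array(m["T_tool_cam"]); K=np.array(m["mtx"])
o=r.get_obs(); M=R.from_rotvec(o['orientation']).as_matrix(); M0=o['tcp_pos']
v,u=np.mgrid[:400,:640]; du=u-K[0,2]; dv=v-K[1,2]; rr=np.hypot(du,dv)+1e-9; th=rr/K[0,0]
c=np.stack([np.sin(th)*du/rr,np.sin(th)*dv/rr,np.cos(th)],-1)
ray=c@T[:3,:3].T; 
def on(h): # tool coords where ray meets world height h
    w=ray@M.T; o0=M0+M@T[:3,3]; s=(h-o0[2])/w[...,2]; P=o0+w*s[...,None]; return P,(P-M0)@M
g=(a[...,1]>a[...,0]+40)&(a[...,1]>a[...,2]+40)&(u>290)&(u<360)&(v<160)
P,t=on(.012)
q=t[g]; print('green n',g.sum(),'x',q[:,0].min(),q[:,0].max())
for row in range(114,140,5):
    s=g[row]; 
    if s.any(): print(row,u[row][s].min(),u[row][s].max(),t[row][s][:,0].mean().round(4),'y',t[row][s][:,1].min().round(4),t[row][s][:,1].max().round(4),t[row][s][:,1].mean().round(4))
# depth check on green
X=(c/np.maximum(c[...,2:],1e-6))*d[...,None]; tt=X@T[:3,:3].T+T[:3,3]; W=tt@M.T+M0
print('depth green world',np.median(W[g],0).round(4),'tool',np.median(tt[g],0).round(4))
# rack plaque tops by depth
rk=(u>370)&(u<480)&(v>135)&(v<240)&(abs(W[...,2]-.09)<.004)
n,l=cv2.connectedComponents(rk.astype(np.uint8))
for k in range(1,n):
    if (l==k).sum()>60: b=cv2.minAreaRect(tt[l==k][:,:2].astype(np.float32)); print('top',(l==k).sum(),np.round(b[0],4),np.round(b[1],4),b[2])
# held plaque
P2,t2=on(o['tcp_pos'][2]+.028)
for row in(180,200,220): print('held edges row',row,t2[row,305:350:1,1][[0,-1]])
h=(a.sum(-1)<190)&(abs(tt[...,2]+.028)<.006)&(u>295)&(u<355)&(v<240)
b=cv2.minAreaRect(tt[h][:,:2].astype(np.float32)); print('held top',h.sum(),b)
dk=(u>295)&(u<355)&(v>140)&(v<240)&(abs(tt[...,1])<.02)&(tt[...,2]<.12)
for lo,hi in((-.04,-.02),(-.02,.02),(.02,.05),(.05,.1)):
    s=dk&(tt[...,2]>lo)&(tt[...,2]<hi)
    if s.sum()>10: print(lo,s.sum(),np.percentile(tt[s],[3,97],axis=0).round(4).tolist())
E
```

```text
green n 481 x 0.03824752048729765 0.0731090775345853
114 317 332 0.0708 y -0.011 0.0061 -0.0025
119 317 332 0.065 y -0.0111 0.0061 -0.0025
124 317 332 0.0592 y -0.0111 0.0061 -0.0025
129 317 332 0.0534 y -0.0111 0.0061 -0.0025
134 317 332 0.0476 y -0.0111 0.0062 -0.0025
139 317 332 0.0418 y -0.0111 0.0062 -0.0025
depth green world [0.4369 0.1333 0.0115] tool [ 0.0557 -0.003   0.2169]
top 1275 [0.0008 0.0674] [0.0154 0.0885] 89.69758605957031
top 1097 [0.0006 0.1367] [0.0154 0.0892] 89.44685363769531
held edges row 180 [-0.00891124  0.00771103]
held edges row 200 [-0.00904832  0.00787069]
held edges row 220 [-0.00921328  0.00806219]
held top 2295 ((0.036929987370967865, -0.001093849539756775), (0.013687179423868656, 0.027287311851978302), 89.74263000488281)
-0.04 2346 [[0.0246, -0.0075, -0.0285], [0.0502, 0.0053, -0.025]]
-0.02 432 [[0.0493, -0.0074, -0.0193], [0.0507, 0.0051, 0.0168]]
0.02 158 [[0.0492, -0.0072, 0.0202], [0.0508, 0.0053, 0.0471]]
0.05 131 [[0.0497, -0.0072, 0.0513], [0.0509, 0.0051, 0.0883]]
```

The plaque is upright in the grip with its centre at tool y −1.1 mm. The slot centre is at y −2.7 mm, and the neighbouring plaque tops agree at −2.6. Lengthwise they match within 1 mm. I'll shift −1.6 mm and lower; floor contact should come about 124 mm down.

Call:
play_rows --deltas '[[8,[0,-1.6,10],[0,0,0]],[8,[0,-1.6,28],[0,0,0]],[8,[0,-1.6,46],[0,0,0]],[8,[0,-1.6,62],[0,0,0]],[8,[0,-1.6,76],[0,0,0]],[8,[0,-1.6,88],[0,0,0]],[8,[0,-1.6,98],[0,0,0]],[8,[0,-1.6,105],[0,0,0]]]'

```text
clock: 7.92
tcp_pos: [0.4901, 0.1508, 0.1229]
orientation: [0.471, -3.106, 0.002]
contact_force: [0.0, 0.3, 0.0]
grip_width: 0.0132
```

```bash
python3 - <<'E'
from h import *
delta((.4900,.1512,.104),17.2)
E
```

```text
clock 7.925 tcp [0.4901 0.1508 0.1229] q [-0.55  0.35  0.15  2.05 -0.08  0.75  1.53] w 0.0132 F [0.  0.3 0. ]
shift mm [-0.1  0.5 18.9] turn [-0.0011 -0.0005  0.0007]
```

Call:
play_rows --deltas '[[8,[0,0,4],[0,0,0]],[8,[0,0,8],[0,0,0]],[8,[0,0,12],[0,0,0]],[8,[0,0,15],[0,0,0]],[8,[0,0,17],[0,0,0]],[8,[0,0,17],[0,0,0]]]'

```text
clock: 8.68
tcp_pos: [0.49, 0.1507, 0.1058]
orientation: [0.471, -3.106, 0.002]
contact_force: [-0.7, 0.1, -0.7]
grip_width: 0.0132
```

Call:
play_rows --deltas '[[8,[0,0,1],[0,0,0]],[8,[0,0,1.5],[0,0,0]],[8,[0,0,1.5],[0,0,0]]]'

```text
clock: 9.05
tcp_pos: [0.49, 0.1507, 0.1042]
orientation: [0.471, -3.106, 0.002]
contact_force: [0.1, 0.4, -1.3]
grip_width: 0.0134
```

Weight is still on the gripper, so I'll feel for the floor.

Call:
play_rows --deltas '[[8,[0,0,0.7],[0,0,0]],[8,[0,0,1.2],[0,0,0]],[8,[0,0,1.2],[0,0,0]]]'

```text
clock: 9.43
tcp_pos: [0.49, 0.1507, 0.1041]
orientation: [0.471, -3.106, 0.001]
contact_force: [-3.8, -0.7, 10.9]
grip_width: 0.0134
```

The floor was felt at TCP z 0.104, as predicted. I'll ease off and open slowly.

Call:
play_rows --deltas '[[8,[0,0,0],[0,0,0]],[14,[0,0,0],[0,0,0]],[18,[0,0,0],[0,0,0]],[24,[0,0,0],[0,0,0]],[32,[0,0,0],[0,0,0]],[40,[0,0,0],[0,0,0]],[40,[0,0,0],[0,0,0]],[40,[0,0,0],[0,0,0]]]'

```text
clock: 10.42
tcp_pos: [0.49, 0.1507, 0.1041]
orientation: [0.471, -3.106, 0.001]
contact_force: [0.1, 0.1, -0.7]
grip_width: 0.0398
```

Call:
play_rows --deltas '[[40,[0,0,-5],[0,0,0]],[40,[0,0,-15],[0,0,0]],[40,[0,0,-30],[0,0,0]],[40,[0,0,-50],[0,0,0]],[40,[0,0,-75],[0,0,0]],[40,[0,0,-100],[0,0,0]],[40,[0,0,-120],[0,0,0]],[40,[0,0,-120],[0,0,0]]]'

```text
clock: 11.42
tcp_pos: [0.4912, 0.1513, 0.2265]
orientation: [-0.47, 3.102, 0.001]
contact_force: [0.1, 0.5, 0.8]
grip_width: 0.04
```

```bash
python3 - <<'E'
from h import *
delta((.4900,.1512,.104),17.2)
a,d=r.grab_frame("scene"); cv2.imwrite("pics/s9.png",cv2.resize(a[140:300,150:500],None,fx=2.2,fy=2.2)[:,:,::-1])
a,d=r.grab_frame("wrist")
m=r.camera_model("wrist"); T=np.array(m["T_tool_cam"]); K=np.array(m["mtx"])
o=r.get_obs(); M=R.from_rotvec(o['orientation']).as_matrix()
v,u=np.mgrid[:400,:640]; du=u-K[0,2]; dv=v-K[1,2]; rr=np.hypot(du,dv)+1e-9; th=rr/K[0,0]
c=np.stack([np.tan(th)*du/rr,np.tan(th)*dv/rr,np.ones_like(th)],-1)*d[...,None]
t=c@T[:3,:3].T+T[:3,3]; W=t@M.T+o['tcp_pos']
s=(abs(t[...,1])<.03)&(abs(t[...,0])<.07)&(W[...,2]>.124)&(W[...,2]<.14)
print(s.sum(),cv2.minAreaRect(t[s][:,:2].astype(np.float32)),np.median(W[s],0))
b=(abs(t[...,1])<.02)&(abs(t[...,0]-.05)<.004)&(W[...,2]>.02)&(W[...,2]<.12)
for lo in(.02,.06,.1):
    k=b&(W[...,2]>=lo)&(W[...,2]<lo+.02)
    if k.any(): print(lo,k.sum(),np.percentile(t[k][:,1],[3,97]).round(4))
E
```

```text
clock 11.425 tcp [0.4912 0.1513 0.2265] q [-0.57  0.21  0.17  1.95 -0.04  0.97  1.5 ] w 0.04 F [0.1 0.5 0.8]
shift mm [  1.7   0.3 122.5] turn [-0.      0.0039  0.0005]
2134 ((0.0013000667095184326, -0.0015318868681788445), (0.014451081864535809, 0.10045512765645981), 89.56612396240234) [0.48543552 0.14805766 0.13032817]
0.02 14 [-0.0081  0.0043]
0.06 35 [-0.0067  0.0038]
0.1 29 [-0.0067  0.0051]
```

View pics/s9.png

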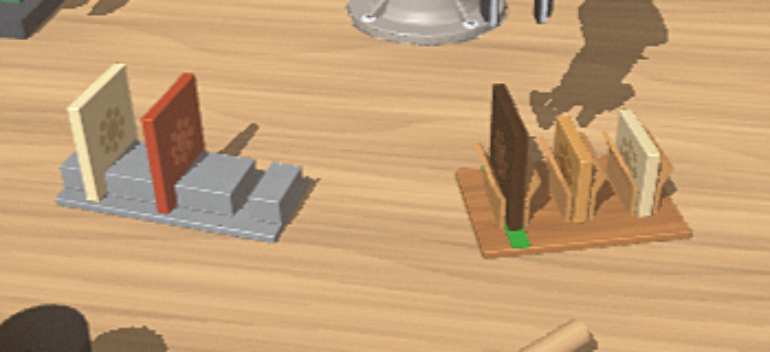

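The scene crop shows walnut upright in the green slot at about (510,155), with lime and cherry still standing at about (100,130) and (175,140). The gripper is well clear, so I'm handing in.

```bash
python3 -c "
from bench import r
print(r.hand_in())"
```

```text
the job is handed in; nothing more can be done
None
```

I took the walnut plaque out of the stand, lowered it to the floor of the green-lined slot, let go there, and handed in at about 11.5 s. No verdict is reported at hand-in, so what follows is from my own last checks.

- **Lowering:** The gripper felt the floor (about 11 N) at the predicted height, and I opened the jaws only then.
- **Placement:** The plaque's top is at 130 mm, where 132 mm was expected. Its centre is within about 2 mm of the slot's middle both ways. It is turned less than 1° from the slot and leans only slightly.
- **Other plaques:** The pale and red plaques still look upright and in place in the final picture. I did not measure their positions again.
- **Clearance:** The gripper was about 120 mm above its release height, touching nothing.

**Disagreement:** The top and wrist cameras differed by about 4–5 mm in the walnut's sideways position, and by about 2–4 mm for the slot. I went by the wrist camera both times. The grasp showed no side force, and the plaque sat flat in the slot, which supports that choice.

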